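# Prove the brake of the sleeve carriage and send it home

### The arm

A 6-joint arm with a two-finger parallel gripper is mounted at the origin on the work surface. World frame = base frame: x ahead of the robot, y to its left, z up, the work surface at z = 0. Lengths are in m, angles in rad, forces in N, time in s.
With the tool pointing down it reaches from about 0.275 to 0.825 m from the base axis. Payload 4.9 kg.
Tool frame: the origin (TCP) lies midway between the tips of the shut fingers; the grasp point (between the pads) lies 19 mm behind it; x points along the fingers, z is the direction in which the jaws open and shut, and the axes are right-handed (so a half turn about x gives the same grasp; the last joint's range is limited). The gripper opens to 85 mm and grips with 20 to 120 N. Pads are 22 mm wide; open, the fingers measure 114 mm over their backs; the gripper's body (76 mm by 85 mm) begins 54 mm behind the grasp point. The pads swing forward as they close: fully open they stand 13 mm farther back than shut.
Start: joints at [-1.341, 0.326, -0.193, 1.052, 0, 1.437], TCP at [0.196, -0.514, 0.231] pointing down, gripper open.
Joint ranges: [-2.65, 2.65], [-0.97, 1.79], [-1.3, 1.35], [-1.93, 2.1], [-1.47, 1.37], [-3.14, 3.14]. Speed limits (rad/s): [2.57, 2.57, 3.14, 3.14, 3.14, 3.14].

### API

Orientations are given as a unit quaternion [w, x, y, z].
In Python, from bench import bot gives the robot as it stands. The module is installed in compiled form; this text tells all that it offers. Calls block until the motion is done:
- bot.move_ptp(position, orientation): joint-space move of the TCP to a pose.
- bot.move_l(position, velocity=0.15, ori=None): straight line of the TCP; ori=None keeps the orientation; velocity is the mean speed in m/s.
- bot.goto_joints(angles): joint-space move.
- bot.command_gripper(opening): finger opening in m; the grip force is fixed at half the most; returns when the fingers have stopped.
- bot.wait(seconds).
- bot.solve_ik(position, orientation): joint angles nearest the present ones, or None.
- bot.read_camera(name): name is "scene" or "top" or "wrist"; returns (picture, depth): 400x640x3 uint8, red, green, blue; 400x640 float32, m along the optical axis (not along the pixel's ray), 0 where there is no reading.
- bot.camera_params(name): a dict with "camera_matrix" (3x3 intrinsics, pixels), "k1" (the pictures are not rectified: a ray, as slopes to the right and down, at radius r is drawn at 1 + k1 r^2 times it, then the intrinsics apply), "T" (4x4, takes a point from camera to world coordinates). Camera axes: x right, y up, looking along -z (the intrinsics and any distortion apply to the point x, -y, -z); pixel columns grow to the right and rows downward; lengths in m; the calibration is good to about 2 mm. A picture is of the moment at which its call begins: read the wrist's pose just before it. camera_params takes no time and is no camera call; for the wrist camera it gives the pose at the moment of the call.
A pose or a line that the arm cannot do raises bot.Unreachable and nothing moves.
- bot.sign_off(): hands the job in, once; it reports no verdict.
Readings, each from a call of its own:
- bot.get_t(): time.
- bot.get_q(): joint angles.
- bot.get_qd(): joint speeds.
- bot.get_joint_torque(): joint torques, N m.
- bot.get_eef_pos(): TCP position.
- bot.get_tcp_rot(): TCP orientation.
- bot.get_contact_force(): force on the tool from outside, world axes, zero at the start.
- bot.get_ft_torque(): the same for the moment, N m.
- bot.get_gripper_width(): finger opening in m.
Only numpy, scipy, OpenCV 4.12 (cv2) and the standard library are available. Lean on these libraries where they do the work, as an engineer would, in place of code of your own. Each camera call takes 0.05 s, during which the arm holds its last target. There are 200 camera calls.

### The job

Test the brake of the sleeve carriage before it is used: press the red pedal bar down firmly (about 20 N) until the rubber foot bites and let go of it, then lean on the blue push plate towards the buffer with about 8 N for a second or two to see that the locked carriage holds its place. Then flick the pedal fully up again and roll the carriage gently by its blue plate until it rests against the rubber buffer; never push the pedal or the plate with more than 30 N and leave everything else where it is.

Things in the scene. Friction and masses are not known exactly. Their poses are not given: they have to be found in the camera images.
- carriage (a joint): Position in m of the cream roll carriage (110 by 140 mm deck, red print sleeve lying on it) on its two rails. It grows along +y of push_plate; at 0.160 the carriage rests against the black rubber buffer; starts 0 to 0.07. Brake off, about 1.5 N of drag, and it does not roll on by itself; a well set brake holds against 9 N but slips somewhere above 11 N.
- push_plate: Upright blue plate at the carriage's end away from the buffer, 70 mm wide, 66 high, 10 thick. Origin: centre of its bare outer face, 90 mm above the table. Its y axis is level, square into the plate, along the rails to the buffer; x level, across the rails, away from the robot; z up. The space outside the face is free.
- brake (a joint): Angle in rad of the kick-down brake lever on the robot's side of the carriage: 0 is fully up against its stop (starts 0 to 0.25); it grows as the pedal bar goes down. The stiff hinge stays where it is left (about 8 N at the bar moves it either way). The foot meets its strip somewhere between 0.50 and 0.72: this varies with wear and is not told.
- hinge (a point): Centre of the brake lever's hinge axis, 36 mm above the table, level, along the rails (y of push_plate). The pedal bar's centre line is 85 mm from it on the robot's side (-x of push_plate), raised above level by 0.96 rad minus the joint value.
- pedal: Red pedal bar of the brake: level round bar, 16 mm thick, 84 long, parallel to the rails, held at both ends by 9 mm steel arms to the hinge; the loop between the arms is open 75 mm wide. Origin: centre of the bar, about 105 mm above the table when up, 65 when set. It can be pinched from above, a finger on either side (one inside the loop); it turns in the grip.
- foot: Black rubber foot of the brake, 16 mm thick, 28 long, 64 mm from hinge along +y and 35 mm from the axis. Origin: its centre. It presses on a fixed steel strip beside the rails; once it touches, the lever gets stiff (about 2 N per mm at the bar). 18 to 22 N down on the bar sets the brake, and it stays set when let go; a lighter push may not hold, over 35 N damages the foot.
- tape_roll: bystander: short cream paper tape roll standing on its end, 90 mm across, 48 mm high; not part of the job, leave it alone. Origin: centre of its underside.
- core: bystander: upright cardboard core, 60 mm across, 100 mm high; not part of the job, leave it alone. Origin: centre of its underside.
- screwdriver: bystander: screwdriver lying on the table; not part of the job, leave it alone. Origin: under its middle.
- wrench: bystander: steel wrench lying on the table; not part of the job, leave it alone. Origin: under its middle.
- cleaner: bystander: white cleaner bottle with a blue label, 60 mm across, 150 mm high; not part of the job, leave it alone. Origin: centre of its underside.
- brayer: bystander: hand roller with black 80 mm wide roll and wooden handle, lying on the table; not part of the job, leave it alone. Origin: under its middle.
- cup: bystander: blue cup, 72 mm across, 85 mm high; not part of the job, leave it alone. Origin: centre of its underside.

How it is judged:
By the outcome, as a careful person would: the job done as asked, in the order asked, and still so for the second after the job is handed in, with the robot touching nothing.
It also fails if it takes over 72 s, if anything falls off the work surface, if the arm or the gripper's body presses on something with over 40 N, if the wrist force passes 120 N, or if a joint passes its speed limit or range.

## Working session

There is one attempt and no reset: what is moved stays moved. The work goes in short steps, each a Python script; the robot and the scene stay as the last script left them, time stands still between calls to the robot, and variables do not carry over. Pictures are saved under pics/ and viewed, about 8 in all and at most 12, crops included, and the job is handed in when it is done.

```bash
mkdir -p pics; ls
cat > h.py <<'E'
from bench import bot
import numpy as np, cv2
def snap(name,tag):
    P=bot.camera_params(name); im,d=bot.read_camera(name)
    cv2.imwrite(f'pics/{tag}.png',im[:,:,::-1]); np.savez(f'pics/{tag}.npz',im=im,d=d,K=P['camera_matrix'],k1=P['k1'],T=P['T'])
def world(f,uv=None):
    K,k1,T,d=f['K'],float(f['k1']),f['T'],f['d']
    if uv is None:
        v,u=np.mgrid[:400,:640]; uv=np.stack([u.ravel(),v.ravel()],1)
    uv=np.asarray(uv); z=d[uv[:,1],uv[:,0]]
    p=cv2.undistortPoints(uv.astype(float).reshape(-1,1,2),K,np.array([k1,0,0,0.])).reshape(-1,2)
    c=np.c_[p[:,0]*z,-p[:,1]*z,-z,np.ones(len(z))]
    w=(c@T.T)[:,:3]; w[z<=0]=np.nan
    return w
E
python3 - <<'E'
from h import *
print(bot.get_t(),bot.get_tcp_rot(),bot.get_contact_force())
snap('scene','s0');snap('top','t0')
a=cv2.imread('pics/s0.png');b=cv2.imread('pics/t0.png')
for n in 'scene','top':print(np.round(bot.camera_params(n)['T'],3))
E
```

```text
pics
0.0 [ 0.58173105  0.40171899  0.58266751 -0.40088579] [-0.83321428 -0.26528012  0.3944751 ]
[[-0.443 -0.644  0.624  1.329]
 [ 0.896 -0.305  0.322  0.423]
 [-0.017  0.702  0.712  1.003]
 [ 0.     0.     0.     1.   ]]
[[ 0.01   0.991 -0.136  0.385]
 [-1.     0.014  0.028  0.007]
 [ 0.03   0.135  0.99   1.305]
 [ 0.     0.     0.     1.   ]]
```

View pics/s0.png

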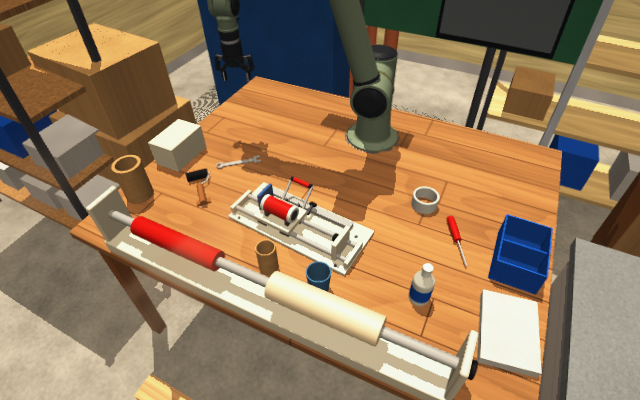

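View pics/t0.png

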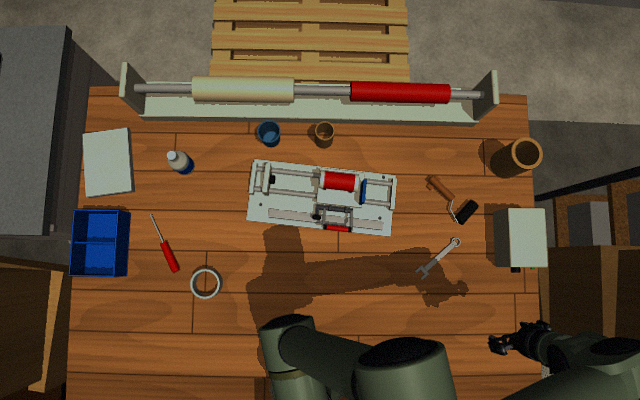

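The scene shows the carriage fixture mid-table: blue plate at top-view (363,190), sleeve at (340,182), pedal bar at (338,228), and buffer at (272,180), towards world +y. Next I'll compute positions from colour and depth.

Run:
```python
from h import *
for tag,boxes in (('t0',dict(plate=(355,172,375,212),pedal=(320,218,358,238),base=(245,155,400,240))),('s0',dict(plate=(252,178,278,206),pedal=(285,172,318,192)))):
    f=np.load(f'pics/{tag}.npz'); w=world(f).reshape(400,640,3); hsv=cv2.cvtColor(f['im'],cv2.COLOR_RGB2HSV)
    for n,(a,b,c,d) in boxes.items():
        H=hsv[b:d,a:c]; W=w[b:d,a:c]
        if n=='plate': m=(H[...,0]>95)&(H[...,0]<130)&(H[...,1]>100)
        elif n=='pedal': m=((H[...,0]<8)|(H[...,0]>172))&(H[...,1]>150)
        else: m=(W[...,2]>.008)&(W[...,2]<.03)
        q=W[m]; q=q[~np.isnan(q[:,0])]
        print(tag,n,len(q),np.round(np.percentile(q,[2,50,98],axis=0),4).tolist())
        if n=='base': print(cv2.minAreaRect(q[:,:2].astype(np.float32)*1000))
        if n=='pedal': 
            c=q-q.mean(0); print(np.linalg.svd(c,full_matrices=False)[2][0])
# wrist camera offset
P=bot.camera_params('wrist')['T']; print(np.round(P,3),bot.get_eef_pos())
```

```text
t0 plate 115 [[0.5495, -0.1675, 0.0751], [0.581, -0.1587, 0.1216], [0.6163, -0.1527, 0.1265]]
t0 pedal 121 [[0.4652, -0.1172, 0.0929], [0.4736, -0.0846, 0.099], [0.4825, -0.0523, 0.1035]]
[-1.06434150e-01 -9.94319742e-01  1.46674223e-04]
t0 base 5016 [[0.4713, -0.2573, 0.0085], [0.5511, 0.0075, 0.013], [0.6854, 0.1815, 0.0293]]
((571.18896484375, -39.8043212890625), (461.1025695800781, 257.78564453125), 84.38695526123047)
s0 plate 43 [[0.5517, -0.1633, 0.0808], [0.5831, -0.1571, 0.124], [0.6155, -0.1534, 0.1279]]
s0 pedal 89 [[0.448, -0.1208, 0.0669], [0.478, -0.0836, 0.099], [0.4862, -0.0523, 0.104]]
[0.48998376 0.74705366 0.44925131]
[[ 0.356  0.894  0.273  0.266]
 [-0.935  0.341  0.103 -0.487]
 [-0.001 -0.292  0.956  0.372]
 [ 0.     0.     0.     1.   ]] [ 0.19559317 -0.51346494  0.23057025]
```

```bash
cat >> h.py <<'E'
from scipy.spatial.transform import Rotation as R
YAW=-0.106
def ori(sign=1,yaw=YAW):
    z=sign*np.array([np.cos(yaw),np.sin(yaw),0]); x=np.array([0,0,-1.]); y=np.cross(z,x)
    q=R.from_matrix(np.c_[x,y,z]).as_quat(); return q[[3,0,1,2]]
E
python3 - <<'E'
from h import *
q=bot.get_tcp_rot(); M=R.from_quat(q[[1,2,3,0]]).as_matrix(); T=bot.camera_params('wrist')['T']
print(np.round(M,2),'cam in tool',M.T@(T[:3,3]-bot.get_eef_pos()))
for s in 1,-1:
  for p in ([.5,-.12,.28],[.47,-.08,.05],[.58,-.2,.08],[.58,0,.08]):
    print(s,p,bot.solve_ik(p,ori(s)))
t=bot.get_t()
s=min((1,-1),key=lambda s:abs(bot.solve_ik([.5,-.12,.28],ori(s))[5]))
print('s',s)
bot.move_ptp([.49,-.15,.27],ori(s)); bot.command_gripper(0); snap('wrist','w1')
bot.move_l([.49,-.08,.27]); snap('wrist','w2'); print(bot.get_t()-t)
c=cv2.hconcat([cv2.imread('pics/w1.png'),cv2.imread('pics/w2.png')]); cv2.imwrite('pics/w12.png',cv2.vconcat([cv2.imread('pics/w1.png')]))
E
```

```text
[[-0.    0.93  0.36]
 [ 0.    0.36 -0.93]
 [-1.    0.   -0.  ]] cam in tool [-0.14107399  0.07494139 -0.00036211]
1 [0.5, -0.12, 0.28] [-0.37917371  0.23091856 -0.19655964  1.14331812  0.          1.29762262]
1 [0.47, -0.08, 0.05] [-0.32359218  0.40746115 -0.61398872  0.54934646  0.          1.35320414]
1 [0.58, -0.2, 0.08] [-0.45231366  0.57332993 -0.21456851  0.78289789  0.          1.22448266]
1 [0.58, 0, 0.08] [-0.12723961  0.52026888 -0.31124664  0.7392808   0.          1.54955672]
-1 [0.5, -0.12, 0.28] [-0.37917371  0.23091856 -0.19655964  1.14331812  0.         -1.84397003]
-1 [0.47, -0.08, 0.05] [-0.32359218  0.40746115 -0.61398872  0.54934646  0.         -1.78838851]
-1 [0.58, -0.2, 0.08] [-0.45231366  0.57332993 -0.21456851  0.78289789  0.         -1.91710999]
-1 [0.58, 0, 0.08] [-0.12723961  0.52026888 -0.31124664  0.7392808   0.         -1.59203593]
s 1
3.1999999999999997
```

View pics/w12.png

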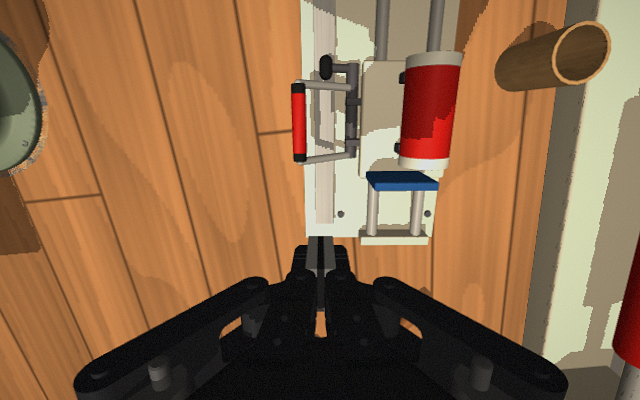

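The view shows the pedal bar at (299,122), hinge shaft at (352,110), foot at (326,67) and plate at (402,181). Now measuring from both wrist views.

```bash
cat >> h.py <<'E'
def red(hsv): return ((hsv[...,0]<8)|(hsv[...,0]>172))&(hsv[...,1]>150)&(hsv[...,2]>60)
def blue(hsv): return (hsv[...,0]>95)&(hsv[...,0]<125)&(hsv[...,1]>130)
def measure(tag,pb=((.40,.515),(-.2,.2),(.04,.125))):
    f=np.load(f'pics/{tag}.npz'); w=world(f).reshape(400,640,3); hsv=cv2.cvtColor(f['im'],cv2.COLOR_RGB2HSV)
    v=~np.isnan(w[...,0]); out={}
    def box(b): 
        m=v.copy()
        for i,(a,c) in enumerate(b): m&=(w[...,i]>a)&(w[...,i]<c)
        return m
    q=w[red(hsv)&box(pb)]
    if len(q)>20:
        d=np.linalg.svd(q-q.mean(0),full_matrices=False)[2][0]; s=(q-q.mean(0))@d
        out['bar_top']=(len(q),q.mean(0)+d*(s.max()+s.min())/2,np.median(q,0),np.percentile(q[:,2],95),d,np.ptp(s))
    q=w[blue(hsv)&box(((.5,.66),(-.25,.2),(.04,.15)))]
    if len(q)>20:
        t=q[q[:,2]>np.percentile(q[:,2],90)-.006]
        out['plate_top']=(len(t),cv2.minAreaRect((t[:,:2]*1000).astype(np.float32)),np.median(t,0),t.min(0),t.max(0))
        out['plate_all']=(q.min(0),q.max(0))
    return out
E
python3 - <<'E'
from h import *
np.set_printoptions(precision=4,suppress=True)
for t in 'w1','w2':
    for k,v in measure(t).items(): print(t,k,v)
f=np.load('pics/w1.npz')
pts=[[352,95],[352,110],[352,125],[352,145],[326,67],[318,130],[318,200],[375,100],[430,100],[402,175],[402,188],[385,183],[430,185]]
for p,w in zip(pts,world(f,pts)): print(p,w)
# triangulate bar centroid from both views
L=[]
for t in 'w1','w2':
    g=np.load(f'pics/{t}.npz'); hsv=cv2.cvtColor(g['im'],cv2.COLOR_RGB2HSV); m=red(hsv).astype(np.uint8)
    n,l,s,c=cv2.connectedComponentsWithStats(m)
    w=world(g).reshape(400,640,3)
    for i in range(1,n):
        if s[i,4]>80:
            z=np.nanmedian(w[l==i],0)
            if .4<z[0]<.515 and abs(z[1])<.25:
                print(t,c[i],s[i],z)
                p=cv2.undistortPoints(c[i].reshape(1,1,2),g['K'],np.array([float(g['k1']),0,0,0])).ravel(); d=g['T'][:3,:3]@[p[0],-p[1],-1]; L.append((g['T'][:3,3],d/np.linalg.norm(d)))
A=sum(np.eye(3)-np.outer(d,d) for o,d in L); b=sum((np.eye(3)-np.outer(d,d))@o for o,d in L); print('tri',np.linalg.solve(A,b))
E
```

```text
w1 bar_top (833, array([ 0.4734, -0.0835,  0.0974]), array([ 0.4736, -0.0819,  0.0977]), np.float64(0.09963266714792607), array([ 0.1014,  0.9948, -0.0037]), np.float64(0.06388664772773593))
w1 plate_top (556, ((582.05859375, -159.40975952148438), (9.463370323181152, 67.79586029052734), 84.32445526123047), array([ 0.5822, -0.1584,  0.1213]), array([ 0.5483, -0.1663,  0.1159]), array([ 0.6158, -0.1516,  0.1235]))
w1 plate_all (array([ 0.548 , -0.1663,  0.0593]), array([ 0.6158, -0.1516,  0.1235]))
w2 bar_top (688, array([ 0.4734, -0.0836,  0.0974]), array([ 0.4736, -0.0817,  0.0978]), np.float64(0.09954433764223013), array([0.1005, 0.9949, 0.0027]), np.float64(0.06442957174782699))
w2 plate_top (512, ((582.2073974609375, -158.97337341308594), (9.164778709411621, 68.2437744140625), 84.6448974609375), array([ 0.5825, -0.1579,  0.1212]), array([ 0.5482, -0.1661,  0.1158]), array([ 0.6161, -0.1516,  0.1234]))
w2 plate_all (array([ 0.5481, -0.1661,  0.0609]), array([ 0.6161, -0.1513,  0.1234]))
[352, 95] [ 0.54   -0.0575  0.0417]
[352, 110] [ 0.5388 -0.0754  0.0412]
[352, 125] [ 0.5374 -0.0938  0.0419]
[352, 145] [ 0.5343 -0.1177  0.0541]
[326, 67] [ 0.5105 -0.0238  0.0528]
[318, 130] [ 0.493  -0.0962  0.026 ]
[318, 200] [ 0.4823 -0.1943  0.0269]
[375, 100] [ 0.565  -0.0669  0.0592]
[430, 100] [ 0.6077 -0.074   0.12  ]
[402, 175] [ 0.5879 -0.1556  0.0859]
[402, 188] [ 0.5776 -0.161   0.122 ]
[385, 183] [ 0.5597 -0.1535  0.1218]
[430, 185] [ 0.6076 -0.1608  0.1221]
w1 [298.4036 122.4167] [291  93  15  61 840] [ 0.4736 -0.082   0.0977]
w2 [305.8702 184.1084] [299 158  14  54 701] [ 0.4736 -0.0819  0.0977]
tri [ 0.4735 -0.0821  0.0973]
```

```bash
sed -i 's/^YAW=.*/YAW=-0.10/' h.py
cat >> h.py <<'E'
EX=np.array([np.cos(YAW),np.sin(YAW),0]); EY=np.array([-np.sin(YAW),np.cos(YAW),0]); EZ=np.array([0,0,1.])
A0=0.71; BAR0=np.array([.4735,-.0830,.036+.085*np.sin(A0)]); HINGE=BAR0+EX*.085*np.cos(A0)-EZ*.085*np.sin(A0)
def bar(a): return HINGE-EX*.085*np.cos(a)+EZ*.085*np.sin(a)   # a = elevation angle
def force(n=4):
    F=[]
    for i in range(n): F.append(bot.get_contact_force()); bot.wait(.01)
    return np.mean(F,0)
E
python3 - <<'E'
from h import *
np.set_printoptions(precision=4,suppress=True)
print(HINGE)
up=EZ*.008
bot.move_ptp(bar(A0)+up+EZ*.03,ori()); bot.move_l(bar(A0)+up+EZ*.008,.1); bot.wait(.2)
b=force(10); print(bot.get_t(),'bias',b)
a=A0+.05; log=[]
F=np.zeros(3)
while a>0.05:
    t=bot.get_t(); a-=.008 if F[2]<12 else .003
    bot.move_l(bar(a)+up,.04); bot.wait(.03); F=force(3)-b
    log.append((a,*F,*bot.get_eef_pos(),bot.get_t()))
    if F[2]>19.6 or np.linalg.norm(F)>25: break
bot.wait(.3); F=force(10)-b; print('held',F)
L=np.array(log); np.save('press.npy',L); print(L[::max(1,len(L)//28)]); print(L[-1])
E
```

```text
[ 0.5376 -0.0894  0.036 ]
4.575 bias [ 0.1409 -0.1158 -0.1338]
held [-8.2173  0.843  19.9256]
[[ 0.752   0.2254 -0.4067  0.1316  0.4757 -0.0832  0.1018  4.9333]
 [ 0.736  -0.5267 -0.0493  0.0863  0.4749 -0.0831  0.1011  5.55  ]
 [ 0.72    0.3971 -0.0882  1.2902  0.4743 -0.0831  0.1002  6.1667]
 [ 0.704   0.3918  0.9081  8.2401  0.4742 -0.0831  0.0999  6.7833]
 [ 0.688   0.2953  0.8588  9.091   0.4734 -0.0831  0.099   7.4   ]
 [ 0.672  -1.0538  0.608  10.1222  0.4723 -0.083   0.098   8.0167]
 [ 0.656  -0.6807  0.6037 10.4228  0.4713 -0.0829  0.0968  8.6333]
 [ 0.64   -1.7487  0.6676 10.5837  0.4703 -0.0828  0.0957  9.25  ]
 [ 0.624  -1.565   0.3037 10.3916  0.4693 -0.0826  0.0946  9.8667]
 [ 0.608  -2.4297  0.5606 11.0074  0.4684 -0.0825  0.0934 10.4833]
 [ 0.592  -2.5253  0.4412 10.7609  0.4674 -0.0824  0.0922 11.1   ]
 [ 0.576  -3.1357  0.8915 11.0005  0.4665 -0.0823  0.091  11.7167]
 [ 0.56   -2.9927  0.1653 10.5041  0.4656 -0.0822  0.0898 12.3333]
 [ 0.544  -3.6019  0.8411 11.1181  0.4647 -0.0822  0.0886 12.95  ]
 [ 0.528  -3.6647  1.5043 10.7327  0.4638 -0.0821  0.0874 13.5667]
 
[... 370 characters left out ...]
.4591 -0.0816  0.0798 17.2667]
 [ 0.416  -4.96    0.4117 10.0551  0.4584 -0.0815  0.0785 17.8833]
 [ 0.4    -5.378   0.2345 10.6992  0.4577 -0.0814  0.0772 18.5   ]
 [ 0.384  -6.035   0.846  11.7702  0.4572 -0.0814  0.0761 19.1167]
 [ 0.373  -6.1738  1.3437 14.7071  0.4569 -0.0814  0.0754 19.7333]
 [ 0.367  -7.6487  0.9386 16.2218  0.4567 -0.0814  0.0751 20.35  ]
 [ 0.361  -7.0618  0.4933 16.3779  0.4565 -0.0814  0.0747 20.9667]
 [ 0.355  -7.6356  0.8153 17.5924  0.4563 -0.0814  0.0742 21.5833]
 [ 0.349  -7.9581  1.574  18.4126  0.4561 -0.0814  0.0738 22.2   ]
 [ 0.343  -8.3184  1.0864 19.1153  0.456  -0.0814  0.0735 22.8167]]
[ 0.34   -7.9239  1.6899 20.6399  0.4559 -0.0814  0.0733 23.125 ]
```

Vertical force is 20 N, but about 8 N of sideways friction cuts the effective torque. I'll ease the tool sideways, then trim to 20 N.

Run:
```python
from h import *
np.set_printoptions(precision=4,suppress=True)
b=np.array([.141,-.116,-.134]); up=EZ*.008; a=.340; dx=0; dz=0
p=bar(a)+up
for i in range(16):
    F=force(4)-b; fx=F@EX; print(np.round([dx*1e3,dz*1e3,fx,F[2]],2),bot.get_eef_pos())
    if abs(fx)<2 and F[2]>19.5: break
    if F[2]>23 : dz+=.0005
    elif fx<-2: dx-=.0007
    if fx>=-4 and F[2]<19.5: dz-=.0004
    bot.move_l(p+EX*dx+EZ*dz,.04); bot.wait(.03)
bot.wait(.4); print('held',force(8)-b, bot.get_t())
bot.move_l(bar(.34)+EX*dx+EZ*.05,.15); snap('wrist','w3')
for k,v in measure('w3').items(): print(k,v)
```

```text
[ 0.    0.   -8.59 20.11] [ 0.4559 -0.0814  0.0733]
[-0.7   0.   -7.08 17.54] [ 0.4558 -0.0814  0.0733]
[-1.4   0.   -5.14 16.61] [ 0.4558 -0.0813  0.0733]
[-2.1   0.   -3.07 14.47] [ 0.4557 -0.0814  0.0734]
[-2.8  -0.4  -2.54 15.92] [ 0.4556 -0.0814  0.0732]
[-3.5  -0.8  -2.64 16.09] [ 0.4556 -0.0814  0.0731]
[-4.2  -1.2  -1.58 17.13] [ 0.4555 -0.0814  0.0729]
[-4.2  -1.6  -2.08 17.69] [ 0.4553 -0.0813  0.0725]
[-4.9  -2.   -1.1  17.72] [ 0.4552 -0.0814  0.0723]
[-4.9  -2.4  -1.7  19.41] [ 0.455  -0.0814  0.072 ]
[-4.9  -2.8  -2.24 20.03] [ 0.4549 -0.0814  0.0716]
[-5.6  -2.8  -0.91 18.06] [ 0.4548 -0.0814  0.0716]
[-5.6  -3.2  -1.01 19.77] [ 0.4547 -0.0814  0.0713]
held [-1.2001  1.5299 19.8534] 27.8083
bar_top (1255, array([ 0.4578, -0.0746,  0.0699]), array([ 0.4582, -0.0702,  0.0702]), np.float64(0.07199024856420011), array([0.084 , 0.9964, 0.0097]), np.float64(0.049325543770864635))
plate_top (1296, ((590.9583740234375, -159.2939910888672), (10.538658142089844, 51.642181396484375), 83.28959655761719), array([ 0.5944, -0.1577,  0.1208]), array([ 0.5657, -0.1672,  0.1151]), array([ 0.6168, -0.1519,  0.123 ]))
plate_all (array([ 0.5469, -0.1672,  0.058 ]), array([ 0.6172, -0.1507,  0.123 ]))
```

Run:
```python
from h import *
np.set_printoptions(precision=4,suppress=True)
face=np.array([.5817,-.1642,.0]); 
s=face-EY*.026
bot.move_l(bar(.34)+EZ*.10,.2)
bot.move_ptp(s+EZ*.15,ori()); bot.move_l(s+EZ*.075,.15); bot.wait(.15)
b=force(8); print('bias',b,bot.get_t())
p=s+EZ*.075; d=0.008; log=[]
while d<.035:
    bot.move_l(p+EY*d,.05); f=-(force(2)-b)@EY; log.append((d,f,(bot.get_eef_pos()-p)@EY))
    if f>7.3: break
    d+=.001 if f<1 else .0004
print(np.array(log)[-22:],bot.get_t())
for i in range(7):
    f=-(force(3)-b)@EY; print(round(f,2),round((bot.get_eef_pos()-p)@EY,5),round(bot.get_t(),2))
    if f<7.4: d+=.0003
    elif f>8.6: d-=.0003
    bot.move_l(p+EY*d,.05); bot.wait(.1)
f=-(force(4)-b)@EY; print(f,bot.get_eef_pos(),(bot.get_eef_pos()-p)@EY,bot.get_t())
bot.move_l(p,.1); bot.move_l(p+EZ*.075,.2); snap('wrist','w4')
for k,v in measure('w4').items(): print(k,v)
print(bot.get_t())
```

```text
bias [-0.166   0.1487  0.2791] 30.2667
[[ 0.008   0.3056  0.0084]
 [ 0.009  -0.043   0.009 ]
 [ 0.01   -0.4348  0.01  ]
 [ 0.011   0.2741  0.011 ]
 [ 0.012   3.7383  0.0114]
 [ 0.0124  5.2091  0.0114]
 [ 0.0128  6.3311  0.0114]
 [ 0.0132  7.1834  0.0114]
 [ 0.0136  8.9306  0.0114]] 32.725
8.35 0.01144 32.75
8.76 0.0114 33.12
7.34 0.01147 33.5
8.85 0.01141 33.88
7.42 0.01144 34.25
8.22 0.01145 34.62
7.55 0.01143 35.0
7.238857993693958 [ 0.5802 -0.1787  0.0751] 0.011470135579498372 35.3833
bar_top (2209, array([ 0.46  , -0.0818,  0.0689]), array([ 0.4608, -0.0803,  0.0698]), np.float64(0.07188866516074077), array([ 0.1033,  0.9946, -0.0026]), np.float64(0.06413758101675618))
plate_top (1615, ((582.6751098632812, -159.42935180664062), (9.41197395324707, 68.44706726074219), 84.24134063720703), array([ 0.5826, -0.1586,  0.1213]), array([ 0.5485, -0.1667,  0.116 ]), array([ 0.6169, -0.1516,  0.1235]))
plate_all (array([ 0.5485, -0.1667,  0.0601]), array([ 0.6169, -0.1515,  0.1235]))
36.2417
```

Run:
```python
from h import *
np.set_printoptions(precision=3,suppress=True)
a=.342; off=-EZ*.017+EX*.001+EY*.001
bot.move_ptp(bar(a)+EZ*.09,ori()); bot.command_gripper(.045)
b=force(8); print(bot.get_t(),b)
bot.move_l(bar(a)+EZ*.02+EX*.001,.15); bot.move_l(bar(a)+off,.1); print(force(3)-b,bot.get_t())
bot.command_gripper(0); bot.wait(.1); print('grip',bot.get_gripper_width(),force(4)-b,bot.get_t())
log=[]
while a<1.06:
    a+=.03 if a<.85 else .01
    bot.move_l(bar(a)+off,.06); F=force(2)-b
    ft=-F@(EX*np.sin(a)+EZ*np.cos(a)); log.append((a,ft,*F,*bot.get_eef_pos(),bot.get_t()))
    if np.linalg.norm(F)>24 or (a>.9 and ft>17): break
print(np.array(log)); bot.wait(.1); print(bot.get_gripper_width(),force(4)-b)
```

```text
37.5 [ 0.187 -0.081 -0.184]
[-0.123  0.265  0.017] 38.6583
grip 0.01403123471258294 [-5.852  0.017  7.631] 39.175
[[  0.372  -1.2    -6.024  -0.346   3.613   0.458  -0.08    0.05   39.442]
 [  0.402   4.807  -6.287  -1.175  -2.614   0.458  -0.08    0.051  39.708]
 [  0.432   7.767  -7.149  -0.357  -5.289   0.459  -0.08    0.054  39.975]
 [  0.462   8.702  -7.416  -0.335  -6.063   0.46   -0.08    0.056  40.242]
 [  0.492   9.536  -8.396  -0.399  -6.363   0.461  -0.08    0.058  40.508]
 [  0.522   8.553  -7.837  -0.055  -5.385   0.462  -0.08    0.06   40.775]
 [  0.552  10.82   -7.537  -0.09   -8.094   0.463  -0.08    0.062  41.042]
 [  0.582  10.033  -8.935   0.551  -6.124   0.464  -0.08    0.064  41.308]
 [  0.612  10.555  -8.81    0.212  -6.728   0.465  -0.08    0.066  41.575]
 [  0.642  10.132  -9.988   0.438  -5.188   0.466  -0.08    0.068  41.842]
 [  0.672   9.999  -9.817   0.239  -4.988   0.468  -0.081   0.07   42.108]
 [  0.702  11.992 -10.115   0.578  -7.144   0.469  -0.081   0.072  42.375]
 [  0.732  11.951 -12.656   0.556  -4.702   0.47   -0.081   0.074  42.642]
 [  0.762  
[... 610 characters left out ...]
.07    0.569  -1.757   0.477  -0.081   0.083  45.042]
 [  0.912  15.089 -17.442   0.485  -2.169   0.478  -0.081   0.083  45.308]
 [  0.922  16.195 -18.792   0.155  -2.124   0.478  -0.081   0.084  45.575]
 [  0.932  14.148 -19.998   1.248   3.231   0.479  -0.081   0.085  45.842]
 [  0.942  14.52  -20.272   0.862   3.166   0.48   -0.081   0.085  46.108]
 [  0.952  14.367 -20.449   1.567   4.025   0.48   -0.082   0.086  46.375]
 [  0.962  15.444 -20.943   0.532   2.964   0.48   -0.082   0.086  46.642]
 [  0.972  16.688 -21.734   1.23    2.264   0.481  -0.082   0.086  46.908]
 [  0.982  17.112 -21.956   0.633   1.995   0.481  -0.082   0.087  47.175]]
0.01399741610606515 [-21.955   0.999   2.135]
```

Run:
```python
from h import *
np.set_printoptions(precision=4,suppress=True)
p=np.array(bot.get_eef_pos()); bot.move_l(p,.05); print(force(3))
bot.command_gripper(.04); bot.move_l(p+EZ*.085-EY*.02,.2); snap('wrist','w5'); print(bot.get_t())
for k,v in measure('w5').items(): print(k,v)
print(p,bar(.71))
```

```text
[-2.433  -0.6137 -6.7126]
48.7083
bar_top (1567, array([ 0.4807, -0.0835,  0.1048]), array([ 0.4809, -0.0805,  0.1053]), np.float64(0.10682589969653515), array([ 0.1006,  0.9949, -0.0047]), np.float64(0.06456130231097014))
plate_top (1127, ((582.2061767578125, -157.64572143554688), (9.84781265258789, 68.86219787597656), 83.95205688476562), array([ 0.5815, -0.1564,  0.1211]), array([ 0.5478, -0.1648,  0.1156]), array([ 0.6166, -0.1499,  0.1233]))
plate_all (array([ 0.5055, -0.1648,  0.0524]), array([ 0.6166, -0.0129,  0.1233]))
[ 0.481  -0.0816  0.0868] [ 0.4735 -0.083   0.0914]
```

View pics/w5.png

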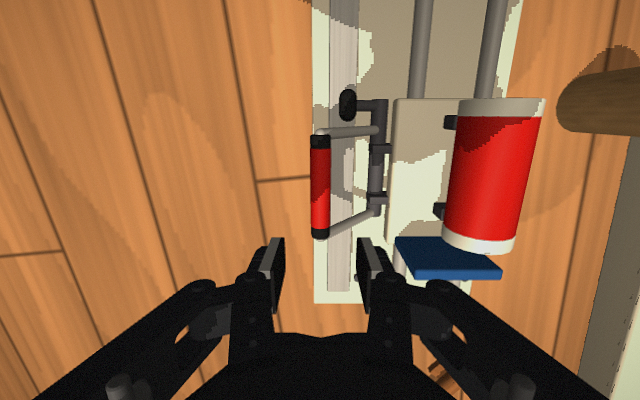

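Pedal is at roughly q≈0.12 (bar in view at (320,187)), so not fully up. I'll push it the rest of the way from the robot's side with shut fingers.

Run:
```python
from h import *
np.set_printoptions(precision=4,suppress=True)
c=np.array([.4806,-.0835,.0985])
s=c-EX*.033-EZ*.022
e=bot.get_eef_pos(); bot.move_l(np.array([s[0],s[1],e[2]]),.25); bot.command_gripper(0); bot.move_l(s,.25)
b=force(4); t0=bot.get_t(); print(t0); d=.006; dz=0; log=[]; F=b*0
while d<.05:
    st=.0025 if log and log[-1][1]<3 else .0015
    d+=st
    if log and log[-1][1]>3: dz=min(dz+st*.7,.010)
    bot.move_l(s+EX*d+EZ*dz,.08); F=force(1)-b; log.append((d,-F@EX,F[2],(bot.get_eef_pos()-s)@EX,bot.get_t()))
    if -F@EX>19 or np.linalg.norm(F)>23: break
print(np.array(log)); p=np.array(bot.get_eef_pos())
bot.move_l(p-EX*.025,.15); bot.move_l(p-EX*.025+EZ*.08-EY*.03,.25); snap('wrist','w6'); print(bot.get_t())
for k,v in measure('w6').items(): print(k,v)
```

```text
50.0333
[[ 0.0075  0.4666 -0.6203  0.0092 50.2917]
 [ 0.01    0.9145 -0.7894  0.0102 50.55  ]
 [ 0.0125  4.3394  3.2783  0.0112 50.8083]
 [ 0.014   5.5756 -1.019   0.0115 51.0667]
 [ 0.0155  8.3782 -2.0853  0.012  51.325 ]
 [ 0.017   8.6444 -1.4946  0.0129 51.5833]
 [ 0.0185 10.0636 -0.0732  0.0139 51.8417]
 [ 0.02   10.6764  0.0064  0.0151 52.1   ]
 [ 0.0215 11.6643  0.9091  0.0163 52.3583]
 [ 0.023  12.6269  2.0608  0.0176 52.6167]
 [ 0.0245 12.853   2.4221  0.0189 52.875 ]
 [ 0.026  14.1293 -1.4532  0.0189 53.1333]
 [ 0.0275 15.9267 -1.8429  0.0189 53.3917]
 [ 0.029  19.4577  2.311   0.0189 53.65  ]]
54.575
bar_top (1852, array([ 0.4868, -0.0835,  0.1107]), array([ 0.4867, -0.0809,  0.1113]), np.float64(0.1128907990343692), array([0.1   , 0.995 , 0.0001]), np.float64(0.0641489058842231))
plate_top (1254, ((582.0806274414062, -157.30812072753906), (9.619486808776855, 69.876953125), 84.06578063964844), array([ 0.5804, -0.156 ,  0.1212]), array([ 0.5471, -0.1647,  0.1157]), array([ 0.6166, -0.1492,  0.1232]))
plate_all (array([ 0.5092, -0.1647,  0.0537]), array([ 0.6167, -0.01  ,  0.1232]))
```

Run:
```python
from h import *
np.set_printoptions(precision=4,suppress=True)
s=np.array([.5817,-.1635,.0])-EY*.026
bot.move_ptp(s+EZ*.15,ori()); bot.move_l(s+EZ*.075,.2); bot.wait(.05)
b=force(4); p=s+EZ*.075; print(bot.get_t())
bot.move_l(p+EY*.012,.1); bot.move_l(p+EY*.090,.07); d=.090; log=[]
def rd(n): return -(force(n)-b)@EY,(bot.get_eef_pos()-p)@EY,bot.get_t()
log.append((d,*rd(2)))
while d<.19 and bot.get_t()<67.5:
    d+=.003 if log[-1][1]<3.5 else .001
    bot.move_l(p+EY*d,.06); log.append((d,*rd(1)))
    if log[-1][1]>8: break
print(np.array(log))
bot.move_l(p+EY*(d-.02),.12); snap('wrist','w7'); snap('top','t7'); print(bot.get_t(),force(2)-b)
```

```text
55.875
[[ 0.09   -0.6474  0.0899 57.425 ]
 [ 0.093   0.0811  0.093  57.6833]
 [ 0.096  -0.7449  0.0963 57.9417]
 [ 0.099   0.2569  0.0994 58.2   ]
 [ 0.102  -0.0328  0.1024 58.4583]
 [ 0.105  -0.1951  0.1054 58.7167]
 [ 0.108   1.0622  0.1083 58.975 ]
 [ 0.111  -0.3171  0.1114 59.2333]
 [ 0.114   0.3669  0.1144 59.4917]
 [ 0.117  -0.3272  0.1174 59.75  ]
 [ 0.12   -0.9284  0.1204 60.0083]
 [ 0.123   0.0233  0.1234 60.2667]
 [ 0.126   0.0703  0.1263 60.525 ]
 [ 0.129  -0.1121  0.1294 60.7833]
 [ 0.132  -0.7941  0.1324 61.0417]
 [ 0.135  -0.3239  0.1354 61.3   ]
 [ 0.138   0.008   0.1384 61.5583]
 [ 0.141  -0.5421  0.1414 61.8167]
 [ 0.144  -0.006   0.1442 62.075 ]
 [ 0.147   9.8398  0.1441 62.3333]]
62.75 [-0.5739 -0.4043 -0.6614]
```

Run:
```python
import cv2
from h import *
for k,v in measure('w7').items(): print(k,v)
for k,v in measure('t7').items(): print(k,v)
a=cv2.resize(cv2.imread('pics/t7.png')[130:260,220:420],None,fx=2.5,fy=2.5); b=cv2.resize(cv2.imread('pics/w7.png')[:,100:],(500,370))
cv2.imwrite('pics/c7.png',cv2.vconcat([a,b])[:600])
```

```text
bar_top (7465, array([0.50476283, 0.03793573, 0.109208  ]), array([0.5055184 , 0.03844198, 0.11030972]), np.float64(0.11269164298022769), array([ 0.11117798,  0.9937553 , -0.00947999]), np.float64(0.044928056967723354))
plate_top (5173, ((594.5127563476562, -47.73682403564453), (52.39805603027344, 106.13491821289062), 84.32833099365234), array([ 0.59632025, -0.02569858,  0.12121892]), array([ 0.54139516, -0.07440062,  0.11587045]), array([ 0.64690049, -0.01859863,  0.14974005]))
plate_all (array([ 0.50172164, -0.07440062,  0.05860681]), array([0.64690049, 0.01493602, 0.14974005]))
bar_top (85, array([0.50335935, 0.05449537, 0.11222144]), array([0.50299016, 0.05630059, 0.11234255]), np.float64(0.11669674755812824), array([-0.11207698, -0.99321679,  0.03097018]), np.float64(0.04704646361635974))
```

View pics/c7.png

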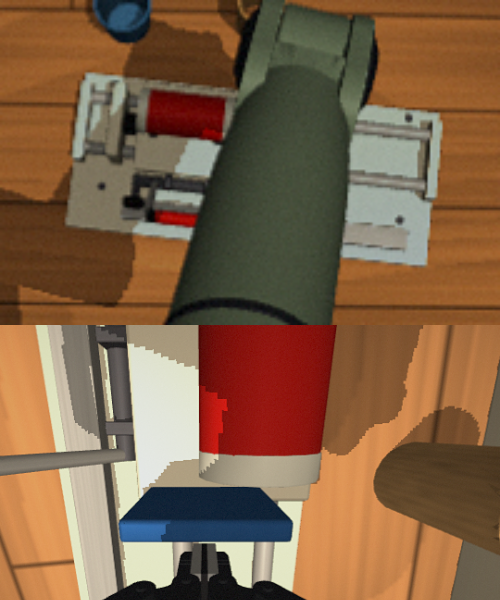

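Run:
```python
from h import *
bot.move_l(bot.get_eef_pos()-EY*.01,.1); bot.move_l(bot.get_eef_pos()+EZ*.08,.2); print(bot.get_t(),bot.get_contact_force()); bot.sign_off()
```

```text
63.5667 [ 1.03200991 -0.00148238 -0.25950076]
the job is handed in; nothing more can be done
```

The brake was tested, the pedal put back up, and the carriage now rests against the buffer. I handed the job in at 63.6 s, and nothing reported a verdict.

- **Setting the brake:** I pressed the pedal bar to 19.9 N down. At first about 8 N of sideways friction reduced the useful push, so I relieved that and brought it back to 19.9 N. After I let go, the bar stayed down, with its top at about 72 mm.
- **Hold test:** I leaned on the blue plate with 7.2 to 8.9 N for about 2.6 s. The fingers against the plate moved less than 0.1 mm.
- **Releasing the brake:** The first lift, with the bar pinched, stopped short, with the lever still at about 0.12 rad. I pushed it the rest of the way with shut fingers from the robot's side, up to 19.5 N, until it stopped moving. The bar's top then measured 113 mm, which matches fully up. The highest net force I read during the lift was about 22 N. The gripper's own squeeze on the bar is fixed at about 60 N and doesn't show in that reading.
- **Rolling to the buffer:** The carriage moved about 2 mm towards the buffer during the lift. I then rolled it about 131 mm until it stopped firmly, with a peak of 9.8 N. The top picture agrees that it is at the buffer, though the arm hid part of the view. The pedal was still up (top at 113 mm).

The force read close to zero for most of the roll instead of the stated 1.5 N drag, so the carriage may have run slightly ahead of the fingers. I saw no other object disturbed, but I did not check each one separately at the end.

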